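Index a worm-driven rotary table to its stop and clamp it

ROBOT

A 7-joint arm with a two-finger parallel gripper is mounted at the origin on the work surface. World frame = base frame: x ahead of the robot, y to its left, z up, the work surface at z = 0. Lengths are in m, angles in rad, forces in N, time in s.
With the tool pointing down it reaches from about 0.425 to 0.925 m from the base axis. Payload 6.8 kg.
Tool frame: the origin (TCP) lies where the fingers leave the gripper's body, on its centre line; the fingertips stand ctrl.tip_extent ahead of it and the grasp point (between the pads) lies 61 mm ahead of it (ctrl.tip_extent is the distance from the TCP to the fingertips, in m); z points along the fingers, y is the direction in which the jaws open and shut (so a half turn about z gives the same grasp; the last joint's range is limited). The gripper opens to 88 mm and grips with 3 to 60 N. Pads are 20 mm wide; open, the fingers measure 115 mm over their backs; the gripper's body (75 mm by 178 mm) begins 61 mm behind the grasp point.
Start: joints at [-1.4, 0.477, 0.022, 1.555, -0.011, 1.109, -0.083], TCP at [0.186, 0.649, 0.303] pointing down, gripper open.
Joint ranges: [-2.96, 2.96], [-0.34, 2.1], [-1.41, 1.46], [0.24, 2.44], [-1.37, 4.51], [0.17, 1.92], [-2.96, 2.96]. Speed limits (rad/s): [2.39, 2.39, 3.14, 3.14, 3.14, 3.14, 3.14].

INTERFACE

Orientations are given as a unit quaternion [w, x, y, z].
In Python, from plant import get_state, eyes, order, ctrl gives the robot as it stands.
- The arm moves only by the tool jog_arm, never from a script. Its argument "rows" is a list of rows, each a list of 5 numbers: the closure, from -1 (fully open) to 1 (shut), then the shift along the tool's x, y, z in mm, then the turn about the tool's z in degrees. A call has 1 to 5 rows; each row shifts and turns the commanded pose from where the row before left it, along the tool's axes as they then stand; what a row does not reach is not made up. A row lasts 1/10 s, in which the tool goes at most 50 mm and 8.59 degrees, less where a joint would pass 70% of its speed; a pose out of reach is approached as far as the arm can. A call with a gripper value outside its range is refused whole. The fingers move at their own pace and stop on an object; "squeeze" is the grip in N (left out, the last holds). Time passes only in rows, so rows that do not move let the fingers close. It gives the time, the measured TCP pose, the force and the opening at its end, in the units of the state.
- get_state(): the state, without advancing time (a new reading comes with each control period).
- eyes.camera(name): name is "side" or "top" or "wrist"; returns a dict with "frame" (420x560x3 uint8, red, green, blue), "mtx" (3x3 intrinsics, pixels), "eye" and "attitude" of the camera in the world. Camera axes: x right, y down, z forward; pixel columns grow to the right and rows downward; lengths in m; the calibration is good to about 2 mm. A picture is of the moment at which its call begins. There is no depth.
- order.sign_off(): hands the job in, once; it reports no verdict.
The state is a dict: "time_s": time; "q": joint angles; "qd": joint speeds; "joint_torque": joint torques, N m; "tcp_pos": TCP position; "tcp_rot": TCP orientation; "contact_force": force on the tool from outside, world axes, zero at the start; "torque": the same for the moment, N m; "gripper_width": opening from 0.0 (shut) to 1.0 (fully open).
Only numpy, scipy, OpenCV 4.12 (cv2) and the standard library are available. Lean on these libraries where they do the work, as an engineer would, in place of code of your own. Each camera call takes 0.05 s, during which the arm holds its last target. There are 200 camera calls.

TASK

Bring the rotary table to its next drilling position: turn its crank clockwise (seen from above), for several turns, until the brass lug on the turning disc is pressed firmly against the tip of the screw in the orange stop, as felt at the crank, but without running into it at speed or forcing it. Then let go of the crank, swing the red clamp lever fully over to the end of its travel to lock the table, and let go, leaving the other things on the bench where they are.

Things in the scene. Friction and masses are not known exactly. Their poses are not given: they have to be found in the camera images.
- indexer: Green cast rotary table fixed to the bench, on a dark base plate 220 x 400 x 12 mm. Origin: centre of the plate's underside, on the disc's axis; z up; at yaw 0 (it varies by 0.3 rad) x points away from the robot, y left. In the middle the turning disc; at y = -150 mm a gearbox 74 x 74 mm, 85 mm high, crank on top; at y = +130 mm the clamp lever. Nothing but crank and handle is above 101 mm.
- turntable: The turning steel disc, 160 mm across, top at 70 mm above the bench, with black marks and a bolted aluminium flange. Origin on its axis at bench level. 24 turns of the crank make one turn of the disc, so 2 to 4 crank turns are needed; crank clockwise (from above) = disc counter-clockwise, lug towards the stop.
- stop_dog: Orange stop dog, block 26 x 22 x 45 mm, fixed on the casting's rim, place varies. Origin on the disc's axis. Through it runs a steel stop screw, 8 mm across, at the lug's height: its tip, where the lug comes to rest, stands out 4 to 12 mm from the dog's face, differently each time. The seated lug must press on it with 40 N or more (about 6 N of push along the circle at the handle); more than 180 N (about 17 N at the handle, or running into it at speed) would strain the worm.
- crank_axis (a point): Point on the crank's vertical axis, 132 mm above the bench (height of the handle's middle); in indexer (0, -150, 132) mm.
- crank: Steel crank, arm 16 mm wide, its top 105 mm above the bench; starts at any angle. Origin on the crank's axis, 85 mm above the bench; x points along the arm to the handle. The worm drags with about 2.5 N at the handle and stays where it is left. With the lug on the stop, the push rises by roughly 0.5 N per further mm of handle travel (it winds up like a spring, and springs back a little when let go).
- handle_mid (a point): Middle of the crank's upright black handle: sleeve 20 mm across, 50 mm tall (107 to 157 mm above the bench), 50 mm from the crank axis. It spins freely on its own pin, so it can be held firmly, without turning the hand, while it is led round the circle.
- lug_face (a point): Middle of the leading face of the brass lug (40 x 14 x 14 mm) on the disc's rim, 100 mm from the disc's axis, 63 mm above the bench, on the side away from the robot. Its gap to dog_face (about 70 to 105 mm at the start) closes by about 26 mm per crank turn.
- dog_face (a point): Middle of the stop dog's face that looks at the lug, 100 mm from the disc's axis, 63 mm above the bench. The stop screw stands out from it, so the lug is seated with lug_face 4 to 12 mm short of it; just where must be felt at the crank.
- clamp_pivot (a point): Point on the clamp lever's vertical axis, 85 mm above the bench; in indexer (0, 130, 85) mm.
- clamp_grip (a point): Axis of the upright red grip at the end of the clamp lever, 70 mm from clamp_pivot, 85 mm above the bench. The grip is 20 mm across, from 56 to 101 mm above the bench; the lever bar beside it is 10 mm thick, its top at 66 mm. It needs about 3 N at the grip and stays where it is left.
- clamp (a joint): Angle of the clamp lever, rad: 0 released (lever at 0.97 rad from the indexer's x: away from the robot and outwards), 1.2 locked, at the end of its travel (2.17 rad: towards the robot and outwards). Grows counter-clockwise seen from above; starts at 0 to 0.15.
- t_nut: Bystander: loose steel T-nut, 24 x 18 x 18 mm, on the near left part of the base plate. Origin: centre of its underside.
- oil_can: Bystander: blue can, 60 mm across, 140 mm tall. Origin: centre of its underside.
- screw_jar: Bystander: amber jar, 70 mm across, 85 mm tall. Origin: centre of its underside.
- ear_defenders: Bystander: red ear defenders with a black headband, 130 x 190 mm, lying. Origin: centre of its underside.
- offcut: Bystander: wood offcut, 160 x 70 x 22 mm. Origin: centre of its underside.
- wrench: Bystander: steel wrench, lying. Origin: centre of its underside.
- screwdriver: Bystander: screwdriver, lying. Origin: centre of its underside.

How it is judged:
By the outcome, as a careful person would: the job done as asked, in the order asked, and still so for the second after the job is handed in, with the robot touching nothing.
It also fails if it takes over 72 s, if anything falls off the work surface, if the arm or the gripper's body presses on something with over 40 N, if the wrist force passes 120 N, or if a joint passes its speed limit or range.

## Working session

There is one attempt and no reset: what is moved stays moved. The work goes in short steps, Python scripts to look and compute and a tool call to move; the robot and the scene stay as the last step left them, time stands still between calls to the robot, and variables do not carry over. Pictures are saved under pics/ and viewed, about 8 in all and at most 12, crops included, and the job is handed in when it is done.

Besides the shell and the picture viewer there is one more tool, called after "Emit:" as name(argument=value, ...), one argument or row to a line, values as JSON. jog_arm: Moves the arm, as the interface text tells. Its arguments: {"type":"object","properties":{"rows":{"type":"array"},"squeeze":{"type":"number"}},"required":["rows"]}

```bash
mkdir -p pics; ls
cat > h.py <<'E'
import numpy as np, cv2
from scipy.spatial.transform import Rotation as R
from plant import get_state, eyes, order, ctrl
def rot(a):
    a=np.array(a,float)
    return a if a.shape==(3,3) else R.from_quat(a,scalar_first=True).as_matrix()
def ray(c,u,v):
    d=rot(c['attitude'])@np.linalg.solve(np.array(c['mtx']),[u,v,1.]); return np.array(c['eye']),d
def at_z(c,u,v,z):
    o,d=ray(c,u,v); return o+d*(z-o[2])/d[2]
def px(c,p):
    q=np.array(c['mtx'])@(rot(c['attitude']).T@(np.array(p)-np.array(c['eye']))); return q[:2]/q[2]
def snap(n,f,s=1,crop=None):
    c=eyes.camera(n); im=c['frame'][:,:,::-1]
    if crop: im=im[crop[1]:crop[3],crop[0]:crop[2]]
    cv2.imwrite('pics/'+f,cv2.resize(im,None,fx=s,fy=s,interpolation=cv2.INTER_CUBIC)); 
    np.savez('pics/'+f+'.npz',**c); return c
def load(f): return dict(np.load('pics/'+f+'.npz'))
E
python3 - <<'E'
from h import *
s=get_state(); print(s, ctrl.tip_extent)
for n in ['top','side']:
    c=snap(n,n+'1.png',1.4); print(n,c['eye'],c['attitude'],c['mtx'])
E
```

```text
pics
{'time_s': 0.0, 'q': array([-1.40010985,  0.47775451,  0.02231904,  1.55641397, -0.01152457,
        1.10926386, -0.08309428]), 'qd': array([-0.00022365,  0.00048679,  0.00072731,  0.00082007, -0.00106887,
       -0.00069786,  0.00103517]), 'joint_torque': array([-3.26122499e-04, -5.82853425e+01,  1.53475989e+00, -2.72609174e+01,
       -5.42865763e-02,  1.70567818e-02,  1.41972700e-04]), 'tcp_pos': array([0.18561791, 0.64852159, 0.30172758]), 'tcp_rot': array([-7.24060657e-05,  1.38924820e-01,  9.90302560e-01, -8.53121439e-04]), 'contact_force': array([-0.12523942, -0.0190087 ,  0.93094202]), 'torque': array([0.01965293, 0.04719334, 0.00761441]), 'gripper_width': 1.0026352566550971} 0.08
top [0.47336779 0.01011403 1.48229381] [ 0.03187449 -0.69934759  0.71374229 -0.02165429] [[448.82701019   0.         272.56102554]
 [  0.         448.82701019 212.98327294]
 [  0.           0.           1.        ]]
side [0.36140837 0.95224099 0.64358325] [ 0.05507103 -0.11258533  0.85499084 -0.50327169] [[401.33802453   0.         279.47476116]
 [  0.         401.33802453 214.28431608]
 [  0.           0.           1.        ]]
```

View pics/top1.png

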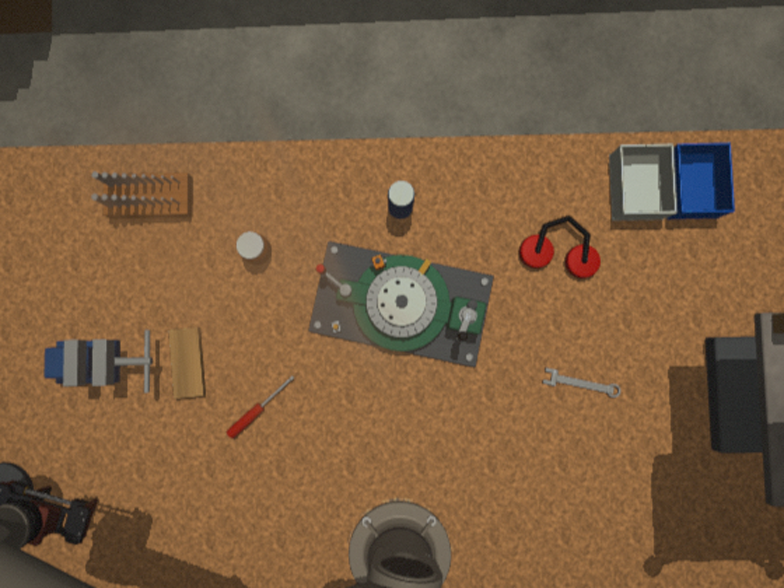

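View pics/side1.png

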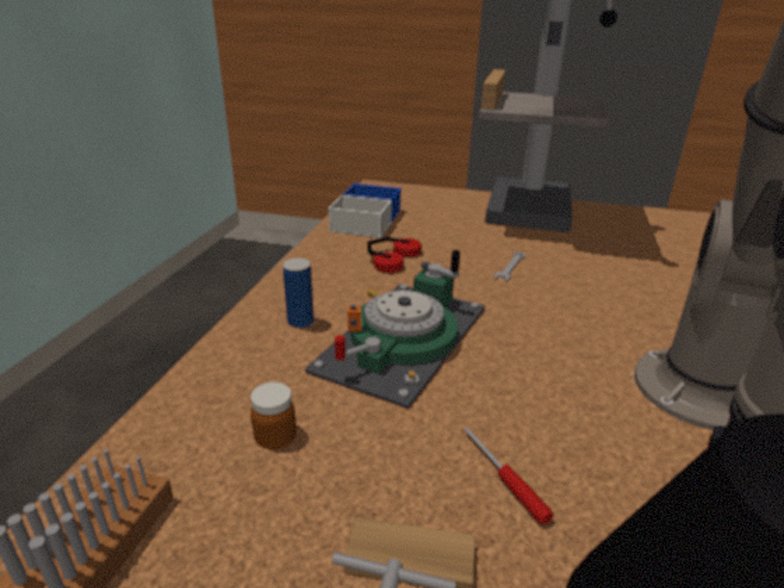

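The top view (1.4x scale) shows the plate corners at (333,242), (493,276), (475,366) and (310,331). The crank handle is near (459,345), the red grip at (321,268), the dog at (378,262) and the lug at (425,267). The bystanders stand clear of the table, apart from the T-nut on the plate at (336,327).

```bash
cat > m.py <<'E'
from h import *
c=load('top1.png'); S=1.4
P=[at_z(c,u/S,v/S,.012) for u,v in [(333,242),(493,276),(475,366),(310,331)]]
o=np.mean(P,0); ydir=(P[0]+P[3]-P[1]-P[2])[:2]; yaw=np.arctan2(-ydir[0],ydir[1])
print('idx',o,yaw, np.linalg.norm(P[0]-P[1]),np.linalg.norm(P[0]-P[3]))
M=R.from_euler('z',yaw).as_matrix(); o=np.r_[o[:2],0]
f=lambda x,y,z:o+M@[x,y,z]
ax=f(0,-.15,.132); print('disc centre px-based',at_z(c,402/S,302/S,.08)); print('crank axis',ax,'pivot',f(0,.13,.085))
h=at_z(c,457/S,352/S,.11); print('handle',h,np.linalg.norm((h-ax)[:2]))
for nm,u,v,z in [('grip',321,268,.1),('lug',425,267,.07),('dog',378,262,.09),('hub',467,316,.105)]:
    p=at_z(c,u/S,v/S,z); print(nm,p,(M.T@(p-o)))
np.savez('idx.npz',o=o,yaw=yaw)
im=c['frame'][:,:,::-1][160:280,200:370]; cv2.imwrite('pics/topc.png',cv2.resize(im,None,fx=4.5,fy=4.5,interpolation=cv2.INTER_CUBIC))
E
python3 m.py
```

```text
idx [ 0.57170905 -0.01844088  0.012     ] -0.23059732972905606 0.3851723587506931 0.21679947665698962
disc centre px-based [ 0.57043246 -0.01613373  0.08      ]
crank axis [ 0.53742518 -0.16447039  0.132     ] pivot [0.60142173 0.10811802 0.085     ]
handle [ 0.45701253 -0.1325592   0.11      ] 0.08651311181495107
grip [0.64835815 0.16208813 0.1       ] [0.03335866 0.19326926 0.1       ]
lug [ 0.64932512 -0.07004341  0.07      ] [ 0.0873558  -0.03249675  0.07      ]
dog [0.66034106 0.03560518 0.09      ] [0.07393321 0.07287312 0.09      ]
hub [ 0.53502103 -0.15719417  0.105     ] [-0.00400356 -0.14346587  0.105     ]
```

View pics/topc.png

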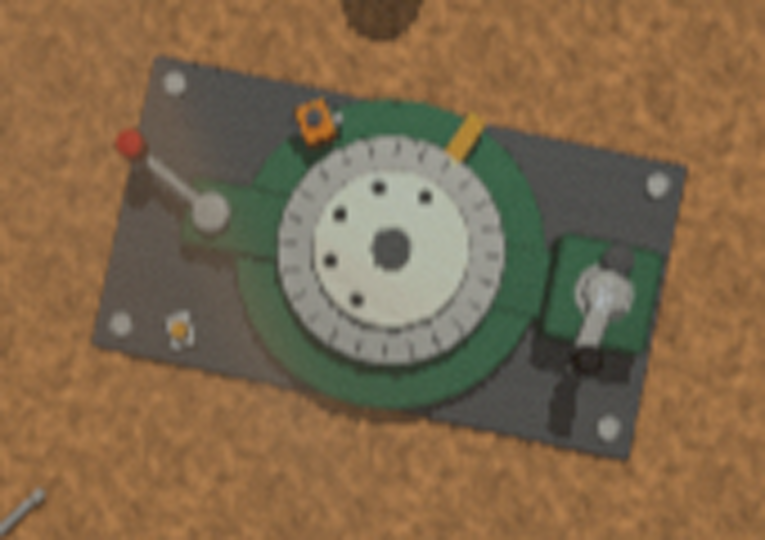

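The crop shows the plate corners at (158,57), (687,165), (630,460) and (93,347), the crank hub at (605,292) and the handle at (588,360). The red grip is at (131,143) and the lever pivot at (211,211). The lug's leading face is near (462,135) and the dog's screw tip near (340,117).

```bash
cat > m.py <<'E'
from h import *
from scipy.optimize import least_squares
c=load('top1.png'); t=lambda u,v,z:at_z(c,200+u/4.5,160+v/4.5,z)
pts=[((.11,.2,.012),(158,57)),((.11,-.2,.012),(687,165)),((-.11,-.2,.012),(630,460)),((-.11,.2,.012),(93,347)),((0,0,.085),(391,249)),((0,.13,.07),(211,211)),((0,-.15,.107),(605,292))]
def res(x):
    M=R.from_euler('z',x[2]).as_matrix()
    return np.ravel([((M@p+[x[0],x[1],0])-t(u,v,p[2]))[:2] for p,(u,v) in pts])
x=least_squares(res,[.57,-.02,-.23],loss='soft_l1',f_scale=.003).x; print(x,(res(x)*1e3).round(1))
M=R.from_euler('z',x[2]).as_matrix(); o=np.array([x[0],x[1],0]); np.savez('idx.npz',o=o,yaw=x[2])
ax=o+M@[0,-.15,.132]; h=t(588,360,.155); d=(h-ax)[:2]
print('axis',ax,'handle',h,np.hypot(*d),np.arctan2(d[1],d[0]))
p=o+M@[0,.13,.085]; g=t(131,143,.101); d=(g-p)[:2]; print('pivot',p,'grip',g,np.hypot(*d),np.arctan2(d[1],d[0])-x[2]-.97)
for n,u,v,z in [('lug',462,135,.07),('tip',340,117,.063)]:
    q=M.T@(t(u,v,z)-o); print(n,q,np.arctan2(q[1],q[0]))
s=get_state(); print(rot(s['tcp_rot']).round(3))
E
python3 m.py
```

```text
[ 0.57136975 -0.01588176 -0.22724507] [ 2.   2.5  0.1 -1.6 -0.9 -0.2 -0.1  1.8  0.1 -0.6 -1.1  0.5  0.2 -2.3]
axis [ 0.53757561 -0.16202537  0.132     ] handle [ 0.49084793 -0.14131369  0.155     ] 0.051112128880896404 2.7243726345718544
pivot [0.60065801 0.11077604 0.085     ] grip [0.64715291 0.16253425 0.101     ] 0.06957505531072551 0.09616084238248468
lug [ 0.08979902 -0.03194849  0.07      ] -0.34181267308070507
tip [0.0857047  0.05493287 0.063     ] 0.569990486439719
[[-0.961  0.275 -0.   ]
 [ 0.275  0.961 -0.002]
 [-0.    -0.002 -1.   ]]
```

Emit:
jog_arm(
  rows=[
    [-1, 0, 0, 0, -8],
    [-1, 0, 0, 0, -8],
    [-1, -33, -37, 0, 0],
    [-1, -33, -37, 0, 0],
    [-1, -33, -37, 0, 0],
  ],
  squeeze=40,
)

```text
time_s: 0.6
tcp_pos: [0.2855, 0.5365, 0.3021]
tcp_rot: [-0.0, -0.001, 1.0, -0.0]
contact_force: [0.6, 0.8, 0.6]
gripper_width: 0.999
```

Emit:
jog_arm(
  rows=[
    [-1, -33, -37, 0, 0],
    [-1, -33, -37, 0, 0],
    [-1, -33, -37, 0, 0],
    [-1, -33, -37, 0, 0],
    [-1, -33, -37, 0, 0],
  ],
)

```text
time_s: 1.1
tcp_pos: [0.4508, 0.3512, 0.3025]
tcp_rot: [-0.0, -0.0, 1.0, -0.0]
contact_force: [1.3, 0.2, -0.5]
gripper_width: 1.003
```

Emit:
jog_arm(
  rows=[
    [-1, -4, -45, 0, 0],
    [-1, -4, -45, 0, 0],
    [-1, -4, -45, 0, 0],
    [-1, -4, -45, 0, 0],
    [-1, -4, -45, 0, 0],
  ],
)

```text
time_s: 1.6
tcp_pos: [0.4696, 0.1261, 0.3025]
tcp_rot: [-0.0, -0.0, 1.0, -0.0]
contact_force: [0.7, -0.2, -0.2]
gripper_width: 0.999
```

Emit:
jog_arm(
  rows=[
    [-1, -4, -45, 0, 0],
    [-1, -4, -45, 0, 0],
    [-1, -4, -45, 0, 0],
    [-1, -4, -45, 0, 0],
    [-1, -4, -45, 0, 0],
  ],
)

```text
time_s: 2.1
tcp_pos: [0.4897, -0.0987, 0.3026]
tcp_rot: [-0.0, -0.0, 1.0, 0.0]
contact_force: [1.2, -0.9, 1.3]
gripper_width: 1.003
```

Emit:
jog_arm(
  rows=[
    [-1, -1, -42, 0, 0],
    [-1, 0, 0, 0, 0],
    [-1, 0, 0, 0, 0],
  ],
)

```text
time_s: 2.4
tcp_pos: [0.4907, -0.1397, 0.3024]
tcp_rot: [-0.0, 0.001, 1.0, 0.0]
contact_force: [0.4, 0.5, 0.3]
gripper_width: 1.0
```

Run:
```python
from h import *
c=snap('wrist','w1.png',1.2); s=get_state(); print(s['tcp_pos'],s['q'].round(2),c['eye'],rot(c['attitude']).round(2))
for z in(.107,.157): print(px(c,[.4908,-.1413,z])*1.2)
```

```text
[ 0.490926   -0.13835208  0.30230812] [-0.18  0.21  0.39  1.97 -0.1   0.99  1.82] [ 0.41710129 -0.13864044  0.38465563] [[ 0.    0.96  0.27]
 [ 1.   -0.   -0.  ]
 [-0.    0.27 -0.96]]
[331.74500622 237.48160668]
[330.95123922 261.7612167 ]
```

View pics/w1.png

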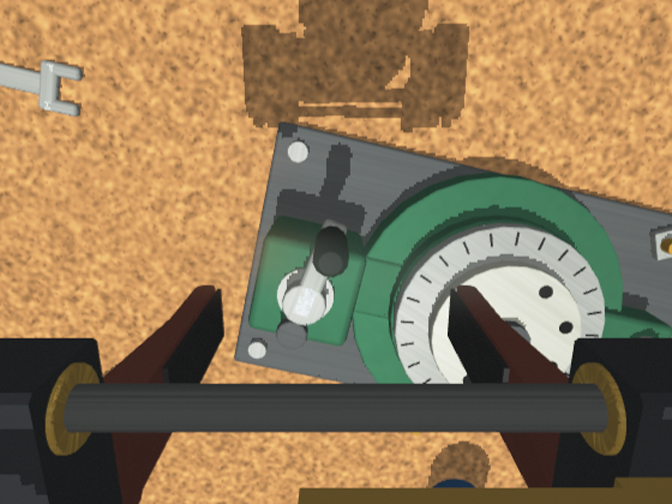

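The wrist picture shows the handle top at about (332,262), matching the prediction of (331,262). The crank hub is near (304,302). I'll descend and grip.

Emit:
jog_arm(
  rows=[
    [-1, 0, -2, 40, 0],
    [-1, 0, 0, 40, 0],
    [-1, 0, 0, 24, 0],
    [0.3, 0, 0, 0, 0],
    [1, 0, 0, 0, 0],
  ],
)

```text
time_s: 2.95
tcp_pos: [0.4914, -0.1397, 0.199]
tcp_rot: [-0.0, -0.001, 1.0, 0.0]
contact_force: [-0.5, -0.2, -0.5]
gripper_width: 0.857
```

Emit:
jog_arm(
  rows=[
    [1, 0, 0, 0, 0],
    [1, 0, 0, 0, 0],
    [1, 0, 0, 0, 0],
    [1, 0, 0, 0, 0],
  ],
)

```text
time_s: 3.35
tcp_pos: [0.4914, -0.1409, 0.1993]
tcp_rot: [0.001, -0.0, 1.0, 0.0]
contact_force: [0.3, 0.6, 0.2]
gripper_width: 0.491
```

Run:
```python
from h import *
c=load('w1.png'); print('hub',at_z(c,304/1.2,300/1.2,.108), 'handle',at_z(c,332/1.2,262/1.2,.157))
print('pred hub px',px(c,[.5376,-.162,.107])*1.2)
s=get_state();print(s['tcp_pos'],s['contact_force'],s['gripper_width']*88)
```

```text
hub [ 0.53303747 -0.15973042  0.108     ] handle [ 0.49093369 -0.14074642  0.157     ]
pred hub px [300.82046675 305.82008354]
[ 0.49138904 -0.14091313  0.19931719] [0.28294642 0.56112703 0.18045838] 43.22594573977748
```

Emit:
jog_arm(
  rows=[
    [1, 0, 0, 0, 0],
    [1, 0, 0, 0, 0],
    [1, 0, 0, 0, 0],
  ],
)

```text
time_s: 3.65
tcp_pos: [0.4911, -0.1413, 0.1987]
tcp_rot: [0.0, -0.0, 1.0, -0.0]
contact_force: [0.4, -3.3, -0.3]
gripper_width: 0.224
```

Run:
```python
from h import *
s=get_state();print(s['tcp_pos'],s['contact_force'],s['gripper_width']*88)
a=155.6
def steps(a,st,n):
    for i in range(n):
        b=a-st; d=50*np.array([np.cos(np.radians(b))-np.cos(np.radians(a)),np.sin(np.radians(b))-np.sin(np.radians(a))]); print(round(b,1),[1,round(-d[0],1),round(d[1],1),0,0]); a=b
    return a
a=steps(a,15.6,1);a=steps(a,10,2);print();steps(120,30,12)
```

```text
[ 0.4911285  -0.14127619  0.19868424] [ 0.41366423 -3.29792575 -0.27205246] 19.70661956785832
140.0 [1, np.float64(-7.2), np.float64(11.5), 0, 0]
130.0 [1, np.float64(-6.2), np.float64(6.2), 0, 0]
120.0 [1, np.float64(-7.1), np.float64(5.0), 0, 0]

90 [1, np.float64(-25.0), np.float64(6.7), 0, 0]
60 [1, np.float64(-25.0), np.float64(-6.7), 0, 0]
30 [1, np.float64(-18.3), np.float64(-18.3), 0, 0]
0 [1, np.float64(-6.7), np.float64(-25.0), 0, 0]
-30 [1, np.float64(6.7), np.float64(-25.0), 0, 0]
-60 [1, np.float64(18.3), np.float64(-18.3), 0, 0]
-90 [1, np.float64(25.0), np.float64(-6.7), 0, 0]
-120 [1, np.float64(25.0), np.float64(6.7), 0, 0]
-150 [1, np.float64(18.3), np.float64(18.3), 0, 0]
-180 [1, np.float64(6.7), np.float64(25.0), 0, 0]
-210 [1, np.float64(-6.7), np.float64(25.0), 0, 0]
-240 [1, np.float64(-18.3), np.float64(18.3), 0, 0]
```

Width 19.7 mm means the handle is gripped. I'll start with small steps and check the force.

Emit:
jog_arm(
  rows=[
    [1, -7.2, 11.5, 0, 0],
    [1, -6.2, 6.2, 0, 0],
    [1, -7.1, 5, 0, 0],
    [1, 0, 0, 0, 0],
  ],
)

```text
time_s: 4.05
tcp_pos: [0.513, -0.1172, 0.1987]
tcp_rot: [0.001, -0.001, 1.0, 0.0]
contact_force: [0.7, -0.1, 0.3]
gripper_width: 0.218
```

Emit:
jog_arm(
  rows=[
    [1, -25, 6.7, 0, 0],
    [1, -25, -6.7, 0, 0],
    [1, 0, 0, 0, 0],
  ],
)

```text
time_s: 4.35
tcp_pos: [0.5643, -0.119, 0.1988]
tcp_rot: [0.001, -0.0, 1.0, -0.001]
contact_force: [2.9, -1.1, -0.8]
gripper_width: 0.22
```

Emit:
jog_arm(
  rows=[
    [1, -18.3, -18.3, 0, 0],
    [1, -6.7, -25, 0, 0],
    [1, 6.7, -25, 0, 0],
    [1, 18.3, -18.3, 0, 0],
    [1, 0, 0, 0, 0],
  ],
)

```text
time_s: 4.85
tcp_pos: [0.5585, -0.2067, 0.1985]
tcp_rot: [-0.002, 0.002, 1.0, 0.001]
contact_force: [-4.0, -0.2, 5.1]
gripper_width: 0.222
```

Emit:
jog_arm(
  rows=[
    [1, 25, -6.7, 0, 0],
    [1, 25, 6.7, 0, 0],
    [1, 18.3, 18.3, 0, 0],
    [1, 6.7, 25, 0, 0],
    [1, 0, 0, 0, 0],
  ],
)

```text
time_s: 5.35
tcp_pos: [0.4871, -0.1575, 0.1987]
tcp_rot: [0.001, -0.002, 1.0, 0.001]
contact_force: [2.1, 3.0, -1.1]
gripper_width: 0.221
```

Emit:
jog_arm(
  rows=[
    [1, -6.7, 25, 0, 0],
    [1, -18.3, 18.3, 0, 0],
    [1, -25, 6.7, 0, 0],
    [1, -25, -6.7, 0, 0],
    [1, 0, 0, 0, 0],
  ],
)

```text
time_s: 5.85
tcp_pos: [0.5641, -0.1189, 0.1988]
tcp_rot: [0.001, -0.0, 1.0, -0.001]
contact_force: [3.0, -1.1, 0.1]
gripper_width: 0.217
```

Emit:
jog_arm(
  rows=[
    [1, -18.3, -18.3, 0, 0],
    [1, -6.7, -25, 0, 0],
    [1, 6.7, -25, 0, 0],
    [1, 18.3, -18.3, 0, 0],
  ],
)

```text
time_s: 6.25
tcp_pos: [0.5629, -0.2043, 0.1987]
tcp_rot: [0.001, -0.001, 1.0, 0.001]
contact_force: [-0.8, 7.4, 0.0]
gripper_width: 0.22
```

Emit:
jog_arm(
  rows=[
    [1, 25, -6.7, 0, 0],
    [1, 25, 6.7, 0, 0],
    [1, 18.3, 18.3, 0, 0],
    [1, 6.7, 25, 0, 0],
  ],
)

```text
time_s: 6.65
tcp_pos: [0.4863, -0.1619, 0.1989]
tcp_rot: [0.002, 0.001, 1.0, -0.0]
contact_force: [16.3, -2.5, -13.7]
gripper_width: 0.221
```

Emit:
jog_arm(
  rows=[
    [1, -6.7, 25, 0, 0],
    [1, -18.3, 18.3, 0, 0],
    [1, -25, 6.7, 0, 0],
    [1, -25, -6.7, 0, 0],
    [1, 0, 0, 0, 0],
  ],
)

```text
time_s: 7.15
tcp_pos: [0.5638, -0.1188, 0.1988]
tcp_rot: [0.001, -0.0, 1.0, -0.001]
contact_force: [3.2, -0.1, -0.5]
gripper_width: 0.218
```

Emit:
jog_arm(
  rows=[
    [1, -18.3, -18.3, 0, 0],
    [1, -6.7, -25, 0, 0],
    [1, 6.7, -25, 0, 0],
    [1, 18.3, -18.3, 0, 0],
    [1, 0, 0, 0, 0],
  ],
)

```text
time_s: 7.65
tcp_pos: [0.5579, -0.207, 0.1985]
tcp_rot: [-0.002, 0.002, 1.0, 0.001]
contact_force: [-3.1, -1.3, 4.8]
gripper_width: 0.218
```

Run:
```python
from h import *
c=snap('top','t2.png',4.5,(255,165,350,265)); s=get_state();print(s['tcp_pos'],s['contact_force'])
def steps(a,st,n):
    for i in range(n):
        b=a-st; d=50*np.array([np.cos(np.radians(b))-np.cos(np.radians(a)),np.sin(np.radians(b))-np.sin(np.radians(a))]); print(round(b,1),[1,float(round(-d[0],1)),float(round(d[1],1)),0,0]); a=b
    return a
steps(-60,15,10)
```

```text
[ 0.55901242 -0.20623154  0.19869724] [-0.98107931 -0.82604496  3.05453787]
-75 [1, 12.1, -5.0, 0, 0]
-90 [1, 12.9, -1.7, 0, 0]
-105 [1, 12.9, 1.7, 0, 0]
-120 [1, 12.1, 5.0, 0, 0]
-135 [1, 10.4, 7.9, 0, 0]
-150 [1, 7.9, 10.4, 0, 0]
-165 [1, 5.0, 12.1, 0, 0]
-180 [1, 1.7, 12.9, 0, 0]
-195 [1, -1.7, 12.9, 0, 0]
-210 [1, -5.0, 12.1, 0, 0]
```

View pics/t2.png

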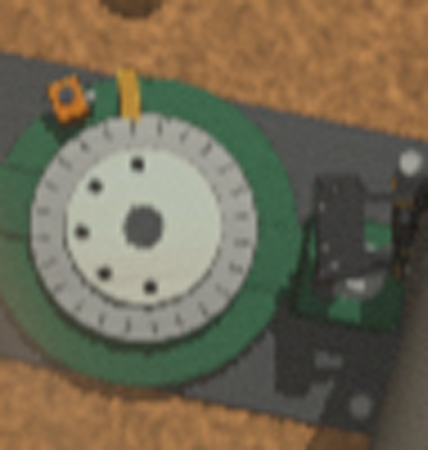

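The top crop shows the lug's leading edge at about x=119 and the screw tip at about x=95. That is roughly 17 mm of gap.

Run:
```python
from h import *
c=load('t2.png'); k=np.load('idx.npz'); M=R.from_euler('z',float(k['yaw'])).as_matrix()
a=[]
for u,v,z in [(119,95,.07),(95,95,.063)]:
    q=M.T@(at_z(c,255+u/4.5,165+v/4.5,z)-k['o']); a.append(np.arctan2(q[1],q[0])); print(q)
print(a, np.degrees(a[1]-a[0])*24)
```

```text
[0.08824128 0.03633266 0.07      ]
[0.08571664 0.05312693 0.063     ]
[np.float64(0.39058779037876407), np.float64(0.5548491761379973)] 225.87561938338536
```

Emit:
jog_arm(
  rows=[
    [1, 12.1, -5, 0, 0],
    [1, 12.9, -1.7, 0, 0],
    [1, 12.9, 1.7, 0, 0],
    [1, 12.1, 5, 0, 0],
  ],
)

```text
time_s: 8.1
tcp_pos: [0.5108, -0.204, 0.1987]
tcp_rot: [0.001, -0.0, 1.0, 0.0]
contact_force: [6.6, 3.8, -2.5]
gripper_width: 0.218
```

Emit:
jog_arm(
  rows=[
    [1, 10.4, 7.9, 0, 0],
    [1, 7.9, 10.4, 0, 0],
    [1, 5, 12.1, 0, 0],
    [1, 0, 0, 0, 0],
    [1, 0, 0, 0, 0],
  ],
)

```text
time_s: 8.6
tcp_pos: [0.4881, -0.1724, 0.1987]
tcp_rot: [0.0, -0.001, 1.0, 0.001]
contact_force: [4.2, 3.7, -3.0]
gripper_width: 0.215
```

```bash
cat > fs.py <<'E'
from h import *
import time,sys
s=get_state(); p=s['tcp_pos'];A=np.array([.5372,-.1615]); d=p[:2]-A; a=np.arctan2(d[1],d[0])
t=np.array([np.sin(a),-np.cos(a)]) # clockwise tangent
f=s['contact_force'][:2]
print('ang',np.degrees(a).round(1),'r',np.hypot(*d).round(4),'f_tan(resist)',(-f@t).round(2),'f_rad',(f@d/np.hypot(*d)).round(2),s['time_s'])
E
python3 fs.py
python3 - <<'E'
import numpy as np
a=-165
for i in range(45):
    b=a-5; d=50*np.array([np.cos(np.radians(b))-np.cos(np.radians(a)),np.sin(np.radians(b))-np.sin(np.radians(a))]); print(b,(-d[0]).round(1),d[1].round(1),end='; '); a=b
E
```

```text
ang -167.5 r 0.0503 f_tan(resist) -2.68 f_rad -4.93 8.6
-170 0.9 4.3; -175 0.6 4.3; -180 0.2 4.4; -185 -0.2 4.4; -190 -0.6 4.3; -195 -0.9 4.3; -200 -1.3 4.2; -205 -1.7 4.0; -210 -2.0 3.9; -215 -2.3 3.7; -220 -2.7 3.5; -225 -2.9 3.2; -230 -3.2 2.9; -235 -3.5 2.7; -240 -3.7 2.3; -245 -3.9 2.0; -250 -4.0 1.7; -255 -4.2 1.3; -260 -4.3 0.9; -265 -4.3 0.6; -270 -4.4 0.2; -275 -4.4 -0.2; -280 -4.3 -0.6; -285 -4.3 -0.9; -290 -4.2 -1.3; -295 -4.0 -1.7; -300 -3.9 -2.0; -305 -3.7 -2.3; -310 -3.5 -2.7; -315 -3.2 -2.9; -320 -2.9 -3.2; -325 -2.7 -3.5; -330 -2.3 -3.7; -335 -2.0 -3.9; -340 -1.7 -4.0; -345 -1.3 -4.2; -350 -0.9 -4.3; -355 -0.6 -4.3; -360 -0.2 -4.4; -365 0.2 -4.4; -370 0.6 -4.3; -375 0.9 -4.3; -380 1.3 -4.2; -385 1.7 -4.0; -390 2.0 -3.9;
```

Emit:
jog_arm(
  rows=[
    [1, 0.9, 4.3, 0, 0],
    [1, 0.6, 4.3, 0, 0],
    [1, 0.2, 4.4, 0, 0],
    [1, -0.2, 4.4, 0, 0],
    [1, -0.6, 4.3, 0, 0],
  ],
)

```text
time_s: 9.1
tcp_pos: [0.4874, -0.1532, 0.1987]
tcp_rot: [0.001, -0.0, 1.0, -0.001]
contact_force: [5.3, -3.0, -4.7]
gripper_width: 0.219
```

Emit:
jog_arm(
  rows=[
    [1, -0.9, 4.3, 0, 0],
    [1, -1.3, 4.2, 0, 0],
    [1, -1.7, 4.0, 0, 0],
    [1, -2.0, 3.9, 0, 0],
    [1, -2.3, 3.7, 0, 0],
  ],
)

```text
time_s: 9.6
tcp_pos: [0.4948, -0.1338, 0.1987]
tcp_rot: [0.0, 0.0, 1.0, -0.001]
contact_force: [2.9, -4.6, -2.1]
gripper_width: 0.218
```

```bash
python3 fs.py
```

```text
ang 146.9 r 0.0506 f_tan(resist) 2.27 f_rad -4.93 9.6
```

Emit:
jog_arm(
  rows=[
    [1, -2.7, 3.5, 0, 0],
    [1, -2.9, 3.2, 0, 0],
    [1, -3.2, 2.9, 0, 0],
    [1, -3.5, 2.7, 0, 0],
    [1, -3.7, 2.3, 0, 0],
  ],
)

```text
time_s: 10.1
tcp_pos: [0.5111, -0.1181, 0.1986]
tcp_rot: [-0.001, -0.0, 1.0, -0.0]
contact_force: [-0.4, -4.5, 0.7]
gripper_width: 0.219
```

```bash
python3 fs.py
```

```text
ang 121.0 r 0.0506 f_tan(resist) 2.62 f_rad -3.65 10.1
```

Emit:
jog_arm(
  rows=[
    [1, -3.9, 2.0, 0, 0],
    [1, -4.0, 1.7, 0, 0],
    [1, -4.2, 1.3, 0, 0],
    [1, -4.3, 0.9, 0, 0],
    [1, -4.3, 0.6, 0, 0],
  ],
)

```text
time_s: 10.6
tcp_pos: [0.5324, -0.1111, 0.1985]
tcp_rot: [-0.0, -0.0, 1.0, 0.0]
contact_force: [-2.9, -2.5, 3.1]
gripper_width: 0.218
```

```bash
python3 fs.py
```

```text
ang 95.5 r 0.0506 f_tan(resist) 3.12 f_rad -2.26 10.6
```

Emit:
jog_arm(
  rows=[
    [1, -4.4, 0.2, 0, 0],
    [1, -4.4, -0.2, 0, 0],
    [1, -4.3, -0.6, 0, 0],
  ],
)

```text
time_s: 10.9
tcp_pos: [0.5456, -0.1116, 0.1985]
tcp_rot: [-0.0, -0.0, 1.0, 0.0]
contact_force: [-1.7, -1.1, 4.0]
gripper_width: 0.221
```

```bash
python3 fs.py
```

```text
ang 80.4 r 0.0506 f_tan(resist) 1.48 f_rad -1.38 10.9
```

Emit:
jog_arm(
  rows=[
    [1, -4.3, -0.9, 0, 0],
    [1, -4.2, -1.3, 0, 0],
    [1, -4.0, -1.7, 0, 0],
  ],
)

```text
time_s: 11.2
tcp_pos: [0.5583, -0.1156, 0.1986]
tcp_rot: [-0.0, -0.0, 1.0, 0.0]
contact_force: [-2.8, 1.7, 3.3]
gripper_width: 0.222
```

```bash
python3 fs.py
```

```text
ang 65.4 r 0.0505 f_tan(resist) 3.26 f_rad 0.34 11.2
```

Still free (drag only). I'll continue at the same pace.

Emit:
jog_arm(
  rows=[
    [1, -3.9, -2.0, 0, 0],
    [1, -3.7, -2.3, 0, 0],
    [1, -3.5, -2.7, 0, 0],
  ],
)

```text
time_s: 11.5
tcp_pos: [0.5692, -0.1224, 0.1985]
tcp_rot: [-0.0, -0.0, 1.0, 0.001]
contact_force: [-3.7, 3.9, 3.8]
gripper_width: 0.219
```

```bash
python3 fs.py
```

```text
ang 50.7 r 0.0505 f_tan(resist) 5.32 f_rad 0.65 11.5
```

Emit:
jog_arm(
  rows=[
    [1, -3.2, -2.9, 0, 0],
    [1, -2.9, -3.2, 0, 0],
  ],
)

```text
time_s: 11.7
tcp_pos: [0.5747, -0.1276, 0.1984]
tcp_rot: [-0.001, -0.001, 1.0, 0.001]
contact_force: [-5.6, 7.1, 6.9]
gripper_width: 0.22
```

```bash
python3 fs.py
```

```text
ang 42.1 r 0.0506 f_tan(resist) 9.02 f_rad 0.61 11.7
```

Emit:
jog_arm(
  rows=[
    [1, -2.0, -2.7, 0, 0],
    [1, -1.0, -1.6, 0, 0],
    [1, 0, 0, 0, 0],
    [1, 0, 0, 0, 0],
  ],
)

```text
time_s: 12.1
tcp_pos: [0.5776, -0.1311, 0.1984]
tcp_rot: [-0.001, -0.001, 1.0, 0.002]
contact_force: [-4.8, 7.4, 7.1]
gripper_width: 0.216
```

```bash
python3 fs.py
```

```text
ang 36.9 r 0.0505 f_tan(resist) 8.83 f_rad 0.61 12.1
```

Emit:
jog_arm(
  rows=[
    [1, -1.6, -2.2, 0, 0],
    [1, -1.5, -2.4, 0, 0],
  ],
)

```text
time_s: 12.3
tcp_pos: [0.5803, -0.1347, 0.1983]
tcp_rot: [-0.002, -0.001, 1.0, 0.002]
contact_force: [-7.1, 10.7, 8.4]
gripper_width: 0.216
```

```bash
python3 fs.py
```

```text
ang 31.9 r 0.0507 f_tan(resist) 12.85 f_rad -0.37 12.3
```

Emit:
jog_arm(
  rows=[
    [1, 0, 0, 0, 0],
    [1, 0, 0, 0, 0],
  ],
)

```text
time_s: 12.5
tcp_pos: [0.5804, -0.135, 0.1983]
tcp_rot: [-0.002, -0.001, 1.0, 0.002]
contact_force: [-7.0, 8.3, 7.8]
gripper_width: 0.217
```

```bash
python3 fs.py; python3 -c "
from h import *
c=snap('top','t3.png',4.5,(255,165,350,265))"
```

```text
ang 31.6 r 0.0507 f_tan(resist) 10.77 f_rad -1.62 12.5
```

View pics/t3.png

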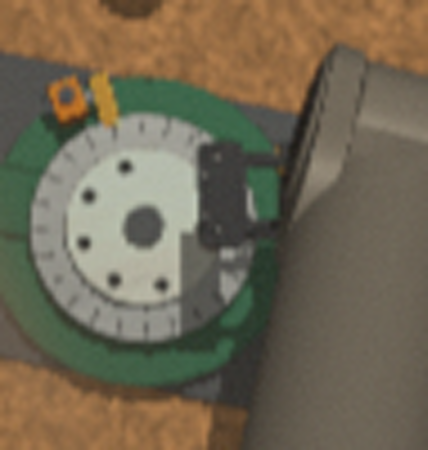

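The lug now meets the screw tip at about (92,95). The push at the handle is 12.9 N moving and 10.8 N at rest, inside the 6–17 N window. I'll let go and lift.

Emit:
jog_arm(
  rows=[
    [-1, 0, 0, 0, 0],
    [-1, 0, 0, 0, 0],
    [-1, 0, 0, 0, 0],
    [-1, 0, 0, 0, 0],
    [-1, 0, 0, 0, 0],
  ],
)

```text
time_s: 13.05
tcp_pos: [0.5813, -0.139, 0.1987]
tcp_rot: [0.0, 0.0, 1.0, -0.001]
contact_force: [-0.5, 0.3, -0.1]
gripper_width: 0.636
```

Emit:
jog_arm(
  rows=[
    [-1, 0, 0, 0, 0],
    [-1, 0, 0, -30, 0],
    [-1, 0, 0, -40, 0],
    [-1, 0, 0, -30, 0],
    [-1, 0, 30, 0, 0],
  ],
)

```text
time_s: 13.55
tcp_pos: [0.5827, -0.1136, 0.3037]
tcp_rot: [0.004, 0.004, 1.0, -0.002]
contact_force: [0.2, -0.6, -0.7]
gripper_width: 0.997
```

Emit:
jog_arm(
  rows=[
    [-1, -13, 43, 0, 0],
    [-1, -13, 43, 0, 0],
    [-1, -13, 43, 0, 0],
    [-1, -13, 43, 0, 0],
    [-1, -13, 43, 0, 0],
  ],
)

```text
time_s: 14.05
tcp_pos: [0.6466, 0.1082, 0.2988]
tcp_rot: [0.0, 0.0, 1.0, -0.0]
contact_force: [-0.0, -0.5, 0.6]
gripper_width: 1.0
```

Run:
```python
from h import *
c=snap('wrist','w2.png',1.2); s=get_state(); print(s['tcp_pos'],s['q'].round(2),s['time_s'])
print(px(c,[.6472,.1625,.101])*1.2,px(c,[.6007,.1108,.066])*1.2)
np.savez('w2s.npz',p=s['tcp_pos'])
```

```text
[0.64754772 0.11861222 0.2982606 ] [-0.47  0.46  0.28  1.62 -0.15  1.08  1.43] 14.1
[419.32905707 236.71963203] [338.36371128 158.27440068]
```

View pics/w2.png

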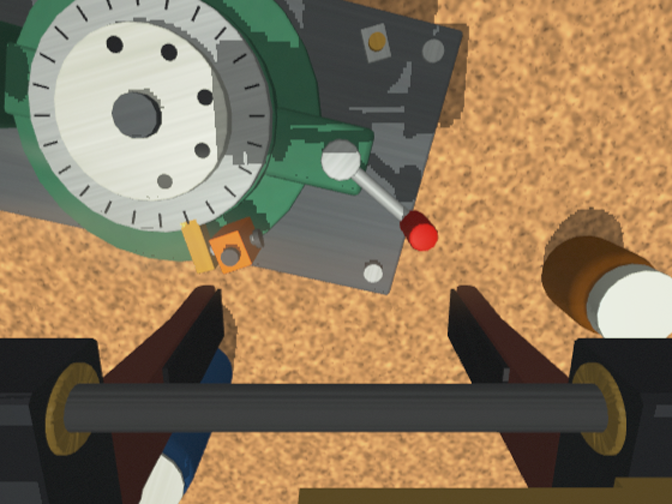

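The red grip top is at (423,237) against a predicted (419,237), so it sits about 1.5 mm further in +y. The lug is up against the screw of the dog at about (212,250). The jar is off to the right, clear of the fingers.

Emit:
jog_arm(
  rows=[
    [-1, 0, 45, 0, 0],
    [-1, 0, 10, 40, 0],
    [-1, 0, 0, 0, 0],
    [-1, 0, 0, 0, 0],
  ],
)

```text
time_s: 14.5
tcp_pos: [0.6458, 0.1604, 0.2583]
tcp_rot: [-0.001, 0.0, 1.0, -0.001]
contact_force: [0.2, -0.3, 0.0]
gripper_width: 0.999
```

Run:
```python
from h import *
c=load('w2.png'); print('grip',at_z(c,423/1.2,237/1.2,.101),'piv',at_z(c,341/1.2,160/1.2,.066))
print(get_state()['tcp_pos'])
```

```text
grip [0.6473864  0.16485877 0.101     ] piv [0.60187257 0.11261488 0.066     ]
[0.64583481 0.16039029 0.25834792]
```

Emit:
jog_arm(
  rows=[
    [-1, -1.3, 3.5, 40, 0],
    [-1, 0, 0, 40, 0],
    [-1, 0, 0, 25, 0],
    [1, 0, 0, 0, 0],
    [1, 0, 0, 0, 0],
  ],
  squeeze=25,
)

```text
time_s: 15.0
tcp_pos: [0.6487, 0.1638, 0.1556]
tcp_rot: [0.001, 0.001, 1.0, -0.0]
contact_force: [-0.1, 0.7, 1.4]
gripper_width: 0.858
```

Emit:
jog_arm(
  rows=[
    [1, 0, 0, 0, 0],
    [1, 0, 0, 0, 0],
    [1, 0, 0, 0, 0],
    [1, 0, 0, 0, 0],
    [1, 0, 0, 0, 0],
  ],
)

```text
time_s: 15.5
tcp_pos: [0.6474, 0.1657, 0.154]
tcp_rot: [0.0, -0.0, 1.0, 0.0]
contact_force: [0.6, 0.4, -0.0]
gripper_width: 0.404
```

Run:
```python
from h import *
s=get_state();p=s['tcp_pos'];print(p,s['contact_force'],s['gripper_width']*88,s['q'].round(2))
piv=np.array([.6011,.1115]); d=p[:2]-piv; a=np.arctan2(d[1],d[0]); print(np.hypot(*d),np.degrees(a), 'to go deg',np.degrees(1.943-a))
for st in(8,4,2):
    b=a+np.radians(st); w=.07*np.array([np.cos(b)-np.cos(a),np.sin(b)-np.sin(a)])*1e3
    print(st,'tool',-w[0],w[1],'turn',-st)
```

```text
[0.64742717 0.16565569 0.15396749] [ 0.55642446  0.37862532 -0.01377598] 35.54023440366306 [-0.51  0.63  0.24  1.7  -0.19  0.83  1.38]
0.07126742184983355 49.45485418077945 to go deg 61.8708454131395
8 tool 7.845811213259996 5.81516747295336 turn -8
4 tool 3.8213705451905406 3.044574618903683 turn -4
2 tool 1.8841136487693901 1.5556384449423868 turn -2
```

Emit:
jog_arm(
  rows=[
    [1, 0, 0, 0, 0],
    [1, 0, 0, 0, 0],
    [1, 0, 0, 0, 0],
    [1, 3.8, 3.0, 0, -4],
    [1, 3.8, 3.0, 0, -4],
  ],
)

```text
time_s: 16.0
tcp_pos: [0.6396, 0.1703, 0.1536]
tcp_rot: [-0.0, -0.071, 0.997, -0.001]
contact_force: [-0.9, -3.3, 0.5]
gripper_width: 0.225
```

Emit:
jog_arm(
  rows=[
    [1, 7.8, 5.8, 0, -8],
    [1, 7.8, 5.8, 0, -8],
    [1, 0, 0, 0, 0],
  ],
)

```text
time_s: 16.3
tcp_pos: [0.6209, 0.1787, 0.1535]
tcp_rot: [-0.001, -0.209, 0.978, -0.0]
contact_force: [-2.8, -3.2, 1.5]
gripper_width: 0.22
```

```bash
cat > cl.py <<'E'
from h import *
s=get_state();p=s['tcp_pos'];piv=np.array([.6011,.1115]); d=p[:2]-piv; a=np.arctan2(d[1],d[0]); r=np.hypot(*d)
f=s['contact_force'][:2]; t=np.array([-np.sin(a),np.cos(a)])
print('r',r.round(4),'clamp',(a-(-.2272)-.97).round(3),'deg to go',np.degrees(1.943-a).round(1),'resist',(-f@t).round(2),'rad',(f@d/r).round(2),'w',(s['gripper_width']*88).round(1),'fz',s['contact_force'][2].round(1),'q7',s['q'][6].round(2),s['time_s'])
E
python3 cl.py
```

```text
Traceback (most recent call last):
  File "cl.py", line 4, in <module>
    print('r',r.round(4),'clamp',(a-(-.2272)-.97).round(3),'deg to go',np.degrees(1.943-a).round(1),'resist',(-f@t).round(2),'rad',(f@d/r).round(2),'w',(s['gripper_width']*88).round(1),'fz',s['contact_force'][2].round(1),'q7',s['q'][6].round(2),s['time_s'])
                                                                                                                                                        ^^^^^^^^^^^^^^^^^^^^^^^^^^^^^
AttributeError: 'float' object has no attribute 'round'
```

Emit:
jog_arm(
  rows=[
    [1, 7.8, 5.8, 0, -8],
    [1, 7.8, 5.8, 0, -8],
    [1, 7.8, 5.8, 0, -8],
    [1, 3.8, 3.0, 0, -4],
    [1, 3.8, 3.0, 0, -4],
  ],
)

```text
time_s: 16.8
tcp_pos: [0.5841, 0.1787, 0.1536]
tcp_rot: [0.0, -0.468, 0.884, -0.0]
contact_force: [0.9, -3.0, -0.6]
gripper_width: 0.222
```

```bash
sed -i "s/(s\['gripper_width'\]\*88).round(1)/s['gripper_width']*88/" cl.py; python3 cl.py
```

```text
r 0.0693 clamp 1.076 deg to go 7.1 resist 0.14 rad -3.15 w 19.552922977814106 fz -0.6 q7 2.14 16.8
```

Emit:
jog_arm(
  rows=[
    [1, 1.9, 1.5, 0, -2],
    [1, 1.9, 1.5, 0, -2],
    [1, 1.9, 1.5, 0, -2],
  ],
)

```text
time_s: 17.1
tcp_pos: [0.5771, 0.1765, 0.1536]
tcp_rot: [-0.0, -0.515, 0.857, -0.0]
contact_force: [1.8, -4.5, -1.3]
gripper_width: 0.221
```

```bash
python3 cl.py
```

```text
r 0.0693 clamp 1.182 deg to go 1.0 resist 0.07 rad -4.87 w 19.420145547162203 fz -1.3 q7 2.22 17.1
```

Emit:
jog_arm(
  rows=[
    [1, 1.9, 1.5, 0, -2],
    [1, 1.9, 1.5, 0, -2],
  ],
)

```text
time_s: 17.3
tcp_pos: [0.5757, 0.1753, 0.1538]
tcp_rot: [0.004, -0.545, 0.838, -0.001]
contact_force: [17.7, -0.3, -17.2]
gripper_width: 0.222
```

```bash
python3 cl.py
```

```text
r 0.0686 clamp 1.206 deg to go -0.4 resist 16.39 rad -6.79 w 19.529240903324634 fz -17.2 q7 2.28 17.3
```

End of travel is felt: 16 N of resistance at clamp ≈1.2. I'll ease slightly, let go and lift.

Emit:
jog_arm(
  rows=[
    [1, -1.2, -0.9, 0, 1],
    [-1, 0, 0, 0, 0],
    [-1, 0, 0, 0, 0],
    [-1, 0, 0, 0, 0],
    [-1, 0, 0, 0, 0],
  ],
)

```text
time_s: 17.8
tcp_pos: [0.5733, 0.1766, 0.1537]
tcp_rot: [0.0, -0.538, 0.843, 0.0]
contact_force: [-0.5, 0.7, 0.2]
gripper_width: 0.55
```

Emit:
jog_arm(
  rows=[
    [-1, 0, 0, 0, 0],
    [-1, 0, 0, 0, 0],
    [-1, 0, 0, -40, 0],
    [-1, 0, 0, -45, 0],
    [-1, 0, 0, -45, 0],
  ],
)

```text
time_s: 18.3
tcp_pos: [0.5732, 0.1758, 0.2849]
tcp_rot: [-0.001, -0.538, 0.843, 0.0]
contact_force: [1.0, 0.3, 0.2]
gripper_width: 0.984
```

Emit:
jog_arm(
  rows=[
    [-1, 0, 45, 0, 0],
    [-1, 0, 45, 0, 0],
    [-1, 0, 45, 0, 0],
    [-1, 0, 0, 0, 0],
    [-1, 0, 0, 0, 0],
  ],
)

```text
time_s: 18.8
tcp_pos: [0.4508, 0.2334, 0.2841]
tcp_rot: [0.0, -0.538, 0.843, -0.0]
contact_force: [0.1, -0.1, -0.4]
gripper_width: 1.001
```

```bash
python3 cl.py; python3 -c "
from h import *
c=snap('top','t4.png',4.5,(200,160,370,280)); print(get_state()['tcp_pos'],get_state()['contact_force'])"
```

```text
r 0.1936 clamp 1.717 deg to go -29.6 resist -0.02 rad -0.15 w 88.1048186494676 fz -0.4 q7 2.07 18.8
[0.45176224 0.23277429 0.28396393] [-0.33151187 -0.75407832  0.35670399]
```

View pics/t4.png

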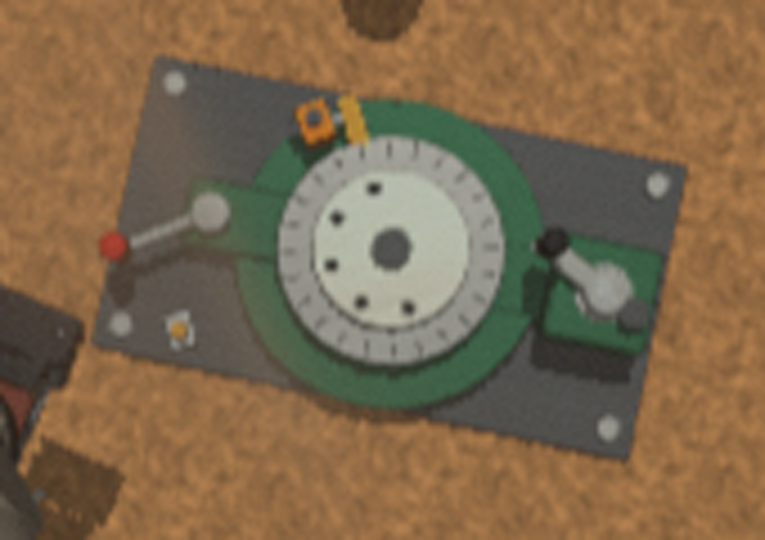

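Run:
```python
from h import *
c=load('t4.png'); t=lambda u,v,z:at_z(c,200+u/4.5,160+v/4.5,z)
A=np.array([.5372,-.1615]); h=t(554,242,.155); d=h[:2]-A; print('handle',h,np.hypot(*d),np.degrees(np.arctan2(d[1],d[0])))
c0=load('top1.png');h0=at_z(c0,200+588/4.5,160+360/4.5,.155); d=h0[:2]-A; print('start check',np.degrees(np.arctan2(d[1],d[0])))
p=np.array([.6011,.1115]); g=t(114,245,.101); d=g[:2]-p; print('clamp',np.hypot(*d),np.arctan2(d[1],d[0])+.2272-.97)
for k in (33,30,35):
  a=np.radians(k); print(k,px(c,[A[0]+.05*np.cos(a),A[1]+.05*np.sin(a),.157])@np.eye(2)*4.5-[900,720])
```

```text
handle [ 0.56876667 -0.12128094  0.155     ] 0.05112755956273276 51.87274726454008
start check 156.46689002352818
clamp 0.06805667077664684 1.1916143884024788
33 [573.63351725 225.63588097]
30 [576.97351864 223.49105676]
35 [571.47209149 227.16177637]
```

The final crop shows the lug on the screw tip at about (343,117). The lever is over, with the grip at (114,245), and the T-nut is unmoved at (180,329). The robot is clear, so I'm handing in.

```bash
python3 -c "
from h import *
print(order.sign_off())"
```

```text
the job is handed in; nothing more can be done
None
```

The table is turned to the stop and locked, and the job is handed in after about 19 s of robot time. One check is borderline: how hard the lug still presses now that the crank is released.

- **Seating:** I turned the crank clockwise about 3.3 turns, slowing to about 0.045 m/s before contact. Contact was felt as the push rose above the 2.5 N drag. I pressed on to 12.9 N moving and 10.8 N at rest, within the 6–17 N window, then let go.
- **Spring-back:** The released crank came back about 18°, from about 32° to about 50° in the pictures. That suggests roughly 2–3 N of wind-up is left, so the lug may now press with about 26–36 N. It had more than 40 N while held. The pictures show the lug still on the screw tip, but I could not measure the remaining force.
- **Clamp:** I swung the red lever until its end stop was felt, with 16 N of resistance at about 1.20 rad, then released it. The last picture gives 1.19 rad, which agrees within picture accuracy.
- **Surroundings:** The T-nut looks unmoved in the last picture. I did not re-check the other bystanders, but the arm stayed clear of them. At hand-in the gripper was open, clear of everything, and reading no contact force.

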